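# Find the bowed drawer front on the surface plate

## Task

Three drawer fronts lie on the granite surface plate and one of them is bowed: press down on the ends of the fronts until you find the one that rocks on the plate. Lift that one off and lay it flat in the plywood tray, handle up, without dropping it; leave the other two fronts where they lie and do not disturb the other things on the bench.

Things in the scene. Friction and masses are not known exactly. Their poses are not given: they have to be found in the camera images.
- front_1_grip (a point): Centre of the bar pull of a drawer front: board 200 mm long (x), 90 wide (y), 14 thick, brown core, white top face, 0.26 kg, lying pull up. Bar along x: 112 mm long, 11 wide (y), 12 high, centre 26 mm above the board's top face (40 above its underside), over the board's middle, 20 mm free under it; grip it across y from above. z points up.
- front_2_grip (a point): Centre of the bar pull of a drawer front: board 200 mm long (x), 90 wide (y), 14 thick, brown core, white top face, 0.26 kg, lying pull up. Same as the first front, with the same pull and axes. Exactly one of the three fronts, drawn anew each time, is bowed lengthwise, belly down: it lies level too, but its two short ends stand 4 mm off the plate.
- front_3_grip (a point): Centre of the bar pull of a drawer front: board 200 mm long (x), 90 wide (y), 14 thick, brown core, white top face, 0.26 kg, lying pull up. Same as the first front. The 44 mm of board beyond each end of a pull are bare, for pressing. Pressed with 3 to 6 N within 25 mm of a short end, the bowed one tilts 0.03 to 0.05 rad about its y; let go, it comes level; flat ones stay level.
- plate_top (a point): Centre of the top face of the granite surface plate, a dark slab 300 mm (x) by 400 mm (y), fixed, top 60 mm above the bench. The three fronts lie on it side by side along its y, their lengths roughly along its x, centres about 120 mm apart.
- tray_in (a point): Centre of the inner floor (6 mm above the bench) of the plywood rework tray: an open tray, fixed, inside 236 mm long (x) by 126 mm wide (y), walls 9 mm thick with their tops 35 mm above the bench. A front fits with its length along the tray's x (either way round). Axes: x along the tray, y across, z up.
- tape: Tape measure, 70 x 38 x 70 mm, loose bystander; origin at the centre of its underside.
- square: Try square, wooden stock 140 mm, steel blade 190 mm, lying flat, loose bystander; origin under the middle of the stock.
- sander: Cork sanding block 120 x 65 x 26 mm, loose bystander; origin at the centre of its underside.
- glue: White glue bottle, 68 mm across and 190 mm high, standing, loose bystander; origin at the centre of its underside.
- cutter: Snap-off utility knife, 165 mm long, lying, loose bystander; origin at the centre of its underside.
- clamp: F-clamp, bar 300 mm long, lying flat, loose bystander; origin under the middle of its bar.

How it is judged:
By the outcome, as a careful person would: the job done as asked, in the order asked, and still so for the second after the job is handed in, with the robot touching nothing.
It also fails if it takes over 64 s, if anything falls off the work surface, if the arm or the gripper's body presses on something with over 40 N, if the wrist force passes 120 N, or if a joint passes its speed limit or range.

## Robot

A 6-joint arm with a two-finger parallel gripper is mounted at the origin on the work surface. World frame = base frame: x ahead of the robot, y to its left, z up, the work surface at z = 0. Lengths are in m, angles in rad, forces in N, time in s.
With the tool pointing down it reaches from about 0.35 to 0.775 m from the base axis. Payload 7.3 kg.
Tool frame: the origin (TCP) lies on the centre line of the jaws, within the pads' length; the fingertips stand tip_reach ahead of it and the grasp point (between the pads) lies 6 mm ahead of it (tip_reach is the distance from the TCP to the fingertips, in m); x points along the fingers, y is the direction in which the jaws open and shut, and the axes are right-handed (so a half turn about x gives the same grasp; the last joint's range is limited). The gripper opens to 92 mm and grips with 3 to 60 N. Pads are 19 mm wide; open, the fingers measure 130 mm over their backs; the gripper's body (75 mm by 190 mm) begins 47 mm behind the grasp point.
Start: joints at [-0.146, 0.342, 1.524, -0, 1.275, -0.146], TCP at [0.525, 0, 0.252] pointing down, gripper open.
Joint ranges: [-2.53, 2.53], [-0.77, 2.02], [0.04, 2.7], [-1, 4.14], [0.28, 2.66], [-3.11, 3.11]. Speed limits (rad/s): [2.57, 2.57, 3.14, 3.14, 3.14, 3.14].

## Interface

Orientations are given as [roll, pitch, yaw] about the fixed x, y, z axes, in that order (R = Rz(yaw) Ry(pitch) Rx(roll)).
In Python, from cell import observe, read_camera, get_calibration, hand_in, tip_reach gives the robot as it stands. The module is installed in compiled form; this text tells all that it offers.
- The arm moves only by the shell command python3 -m crank 'ROWS' [FORCE]. ROWS is JSON, a list of rows, each an object of numbers: "fingers": the opening, from -1 (shut) to 1 (fully open); "tx", "ty", "tz": the shift along the tool's x, y, z in units of 40 mm (1.0 is 40 mm); "roll": the turn about the tool's x in units of 10 degrees (1.0 is 10 degrees). In form: [{"fingers": .., "tx": .., "ty": .., "tz": .., "roll": ..}, ...]. A call has exactly 8 rows; each row is the pose to reach, as a shift and turn from the pose commanded when the call began, along the tool's axes at that moment; what a row does not reach only later rows make up. A row lasts 1/8 s, in which the tool goes at most 62.5 mm and 10.7 degrees, less where a joint would pass 70% of its speed; a pose out of reach is approached as far as the arm can. A call with a gripper value outside its range is refused whole. The fingers move at their own pace and stop on an object; FORCE is the grip in N (left out, the last holds). Time passes only in rows, so rows that repeat a pose let the fingers close, or fill a call up. It gives the time, the measured TCP pose, the force and the opening at its end, in the units of the state.
- observe(): the state, without advancing time (a new reading comes with each control period).
- read_camera(name): name is "scene" or "side" or "wrist"; returns (picture, depth): 400x640x3 uint8, red, green, blue; 400x640 float32, m along the optical axis (not along the pixel's ray), 0 where there is no reading.
- get_calibration(name): a dict with "vertical_fov" (degrees; the focal length in pixels is half the picture's height over the tangent of half this angle, whatever the lens; pixels are square), "cx", "cy" (the principal point, pixels), "pose" (4x4, takes a point from camera to world coordinates); the wrist camera has in their place "T_tool_cam" (4x4, takes a point from camera to tool coordinates, whose origin is the TCP and whose axes are the tool frame's). Camera axes: x right, y down, z forward; pixel columns grow to the right and rows downward; lengths in m; the calibration is good to about 2 mm. A picture is of the moment at which its call begins: read the wrist's pose just before it. get_calibration takes no time and is no camera call.
- hand_in(): hands the job in, once; it reports no verdict.
The state is a dict: "time": time; "qpos": joint angles; "qvel": joint speeds; "joint_efforts": joint torques, N m; "tool_pos": TCP position; "tool_rot": TCP orientation; "contact_force": force on the tool from outside, world axes, zero at the start; "torque": the same for the moment, N m; "opening": finger opening in m.
Only numpy, scipy, OpenCV 4.12 (cv2) and the standard library are available. Lean on these libraries where they do the work, as an engineer would, in place of code of your own. Each camera call takes 0.05 s, during which the arm holds its last target. There are 200 camera calls.

## Working session

There is one attempt and no reset: what is moved stays moved. The work goes in short steps, Python scripts to look and compute and a shell command to move; the robot and the scene stay as the last step left them, time stands still between calls to the robot, and variables do not carry over. Pictures are saved under pics/ and viewed, about 8 in all and at most 12, crops included, and the job is handed in when it is done.

```bash
mkdir -p pics
cat > h.py <<'E'
import numpy as np, cv2
from cell import *
from scipy.spatial.transform import Rotation as Ro
def cam(name, save=None):
    c=get_calibration(name); s=observe()
    im,d=read_camera(name)
    if save: cv2.imwrite('pics/'+save+'.png',im[...,::-1])
    f=200/np.tan(np.radians(c['vertical_fov'])/2)
    if name=='wrist':
        T=np.eye(4);T[:3,:3]=Ro.from_euler('xyz',s['tool_rot']).as_matrix();T[:3,3]=s['tool_pos'];T=T@c['T_tool_cam']
    else: T=np.array(c['pose'])
    v,u=np.mgrid[:400,:640]
    P=np.stack([(u-c['cx'])*d/f,(v-c['cy'])*d/f,d],-1)@T[:3,:3].T+T[:3,3]
    P[d==0]=np.nan
    return im,d,P
E
python3 - <<'E'
from h import *
print(tip_reach, observe())
for n in ('scene','side'):
    im,d,P=cam(n,n); np.savez(n,im=im,P=P); print(n,get_calibration(n))
E
```

```text
0.025 {'time': 0.0, 'qpos': array([-1.46040106e-01,  3.42727574e-01,  1.52502904e+00, -4.08586246e-05,
        1.27540732e+00, -1.46022735e-01]), 'qvel': array([-0.00034775,  0.00022356, -0.00134266,  0.00036537,  0.00052502,
       -0.00099781]), 'joint_efforts': array([ 7.61924657e-04, -4.31245601e+01, -2.44219762e+01,  7.17750052e-02,
        5.59406646e-02, -1.04314388e-04]), 'tool_pos': array([5.24621283e-01, 4.53278038e-05, 2.51038225e-01]), 'tool_rot': array([-1.69195907,  1.56922455,  3.02042446]), 'contact_force': array([0.04966221, 0.55848987, 0.33763916]), 'torque': array([ 0.05881   , -0.03606197,  0.00976152]), 'opening': 0.09210212383923096}
scene {'vertical_fov': 46.780774386404225, 'cx': 319.5091958432432, 'cy': 205.0609619398602, 'pose': array([[-0.76353844,  0.48360657, -0.42794128,  1.24147984],
       [ 0.64558859,  0.55628064, -0.5232277 ,  0.87442297],
       [-0.01498091, -0.67577847, -0.73695253,  1.33184668],
       [ 0.        ,  0.        ,  0.        ,  1.        ]])}
side {'vertical_fov': 50.782648267428506, 'cx': 321.30246043560663, 'cy': 195.66583961191955, 'pose': array([[ 0.802323  , -0.44694687,  0.39562141, -0.08474005],
       [-0.59688328, -0.59759713,  0.53535784, -0.80247931],
       [-0.00285429, -0.66566971, -0.74624104,  1.19576881],
       [ 0.        ,  0.        ,  0.        ,  1.        ]])}
```

View pics/scene.png

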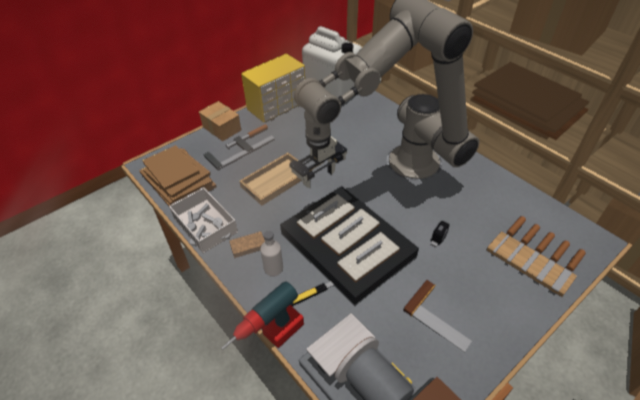

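View pics/side.png

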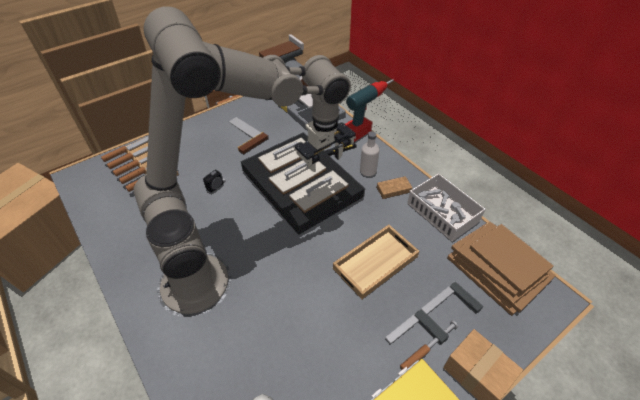

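Both views show the dark plate with three white fronts (scene ≈(327,207), (350,232), (368,258)) and the tray (scene ≈(272,178), side ≈(376,260)). The bottle and sander are just beyond the plate.

Run:
```python
import numpy as np, cv2
R=[]
for n in ('scene','side'):
    z=np.load(n+'.npz');im=z['im'].astype(int);P=z['P']
    m=(im.min(-1)>110)&(P[...,2]>.064)&(P[...,2]<.086)&(P[...,0]>.3)&(P[...,0]<.8)&(abs(P[...,1])<.4)
    k,l,st,c=cv2.connectedComponentsWithStats(m.astype(np.uint8))
    print(n)
    for i in range(1,k):
        if st[i,4]>80:
            q=P[l==i]; r=cv2.minAreaRect(q[:,:2].astype(np.float32)*1000); print('board',st[i,4],np.round(r[0]),np.round(r[1]),round(r[2],1),np.median(q[:,2]).round(4))
    m=(P[...,2]>.094)&(P[...,2]<.115)&(P[...,0]>.3)&(P[...,0]<.8)&(abs(P[...,1])<.4)
    k,l,st,c=cv2.connectedComponentsWithStats(m.astype(np.uint8))
    for i in range(1,k):
        if st[i,4]>40:
            q=P[l==i]; r=cv2.minAreaRect(q[:,:2].astype(np.float32)*1000); print('pull',st[i,4],np.round(r[0]),np.round(r[1]),round(r[2],1),np.median(q[:,2]).round(4))
    # plate and tray
    m=(im.max(-1)<70)&(P[...,2]>.052)&(P[...,2]<.068)&(P[...,0]>.2)&(P[...,0]<.9)&(abs(P[...,1])<.5)
    q=P[m]; r=cv2.minAreaRect(q[:,:2].astype(np.float32)*1000); print('plate',r,np.median(q[:,2]))
    m=(im[...,0]-im[...,2]>35)&(P[...,2]>.025)&(P[...,2]<.042)&(P[...,0]>.1)&(P[...,0]<.9)&(abs(P[...,1])<.6)
    k,l,st,c=cv2.connectedComponentsWithStats(m.astype(np.uint8))
    for i in range(1,k):
        if st[i,4]>100:
            q=P[l==i]; r=cv2.minAreaRect(q[:,:2].astype(np.float32)*1000); print('rim',st[i,4],np.round(r[0]),np.round(r[1]),round(r[2],1),np.median(q[:,2]).round(4))
```

```text
scene
board 576 [527.  55.] [ 87. 213.] 76.9 0.0745
board 958 [505. 142.] [210.  98.] 2.6 0.0757
board 1119 [531. 260.] [ 97. 209.] 89.0 0.0745
pull 110 [526.  34.] [111.  19.] 0.7 0.105
pull 113 [513. 146.] [112.  16.] 3.7 0.1056
pull 127 [534. 264.] [ 15. 118.] 88.4 0.1047
plate ((591.60205078125, 175.98983764648438), (693.9773559570312, 469.7261657714844), 8.591647148132324) 0.06029994894921753
rim 289 [ 518. -292.] [258. 153.] 2.2 0.0354
rim 310 [796. -82.] [ 68. 116.] 71.4 0.0276
side
board 516 [534. 266.] [106. 206.] 86.0 0.0739
board 669 [507. 147.] [201.  96.] 2.7 0.0753
board 425 [528.  57.] [ 88. 213.] 76.6 0.0738
board 118 [ 789. -276.] [ 20. 219.] 0.2 0.0684
pull 98 [534. 261.] [ 20. 114.] 89.6 0.1039
pull 74 [765.  36.] [27. 63.] 45.8 0.1034
pull 94 [499. 146.] [96. 18.] 3.6 0.104
pull 116 [521.  33.] [112.  15.] 2.4 0.1038
plate ((483.21490478515625, -22.673370361328125), (795.266357421875, 687.871337890625), 77.75396728515625) 0.05995631898245957
rim 237 [789. -87.] [ 65. 118.] 72.2 0.027
rim 755 [ 515. -291.] [257. 148.] 1.6 0.0339
```

```bash
cat >> h.py <<'E'
def Rt(): return Ro.from_euler('xyz',observe()['tool_rot']).as_matrix()
def go(x,y,z):  # TCP target -> units of 40 mm in tool axes
    d=np.array([x,y,z])-observe()['tool_pos']; return np.round(Rt().T@d/.04,3)
def st():
    s=observe(); print(round(s['time'],2),s['tool_pos'].round(4),s['contact_force'].round(2),s['torque'].round(3),round(s['opening'],4))
E
python3 - <<'E'
from h import *
print(Rt().round(3)); print(go(.420,.141,.135))
im,d,P=cam('wrist','w0')
E
```

```text
[[-0.001  1.    -0.   ]
 [ 0.    -0.    -1.   ]
 [-1.    -0.001 -0.   ]]
[ 2.907 -2.613 -3.523]
```

View pics/w0.png

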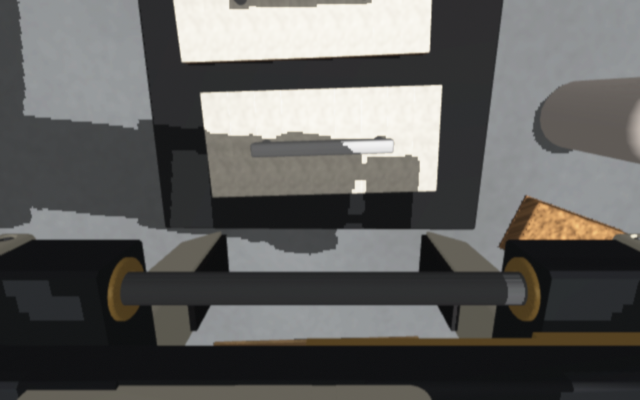

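The wrist view looks along +y. Front 1's pull is at (320,148), and the jaws open along world x, so they need a 90° turn. I'll test the middle front first, because its board top reads slightly high.

```bash
python3 -m crank '[{"fingers":-1,"tx":0.5,"ty":-0.5,"tz":-0.7,"roll":1},{"fingers":-1,"tx":1.0,"ty":-1.0,"tz":-1.5,"roll":2},{"fingers":-1,"tx":1.5,"ty":-1.6,"tz":-2.2,"roll":3},{"fingers":-1,"tx":2.0,"ty":-2.1,"tz":-2.9,"roll":4},{"fingers":-1,"tx":2.275,"ty":-2.61,"tz":-3.52,"roll":5},{"fingers":-1,"tx":2.275,"ty":-2.61,"tz":-3.52,"roll":6},{"fingers":-1,"tx":2.275,"ty":-2.61,"tz":-3.52,"roll":7},{"fingers":-1,"tx":2.275,"ty":-2.61,"tz":-3.52,"roll":8}]' 20
python3 - <<'E'
from h import *
st(); print(Rt().round(3)); print(observe()['qpos'])
im,d,P=cam('wrist','w1'); np.savez('w1',im=im,P=P)
for v,u in ((200,320),(100,320),(150,320),(250,320)): print(v,u,P[v,u].round(4))
E
```

```text
time: 1.15
tool_pos: [0.4204, 0.1409, 0.1606]
tool_rot: [0.068, 1.57, -2.905]
contact_force: [-0.4, -0.5, 0.5]
opening: 0.0167
1.15 [0.4204 0.1409 0.1606] [-0.43 -0.53  0.46] [0.042 0.073 0.033] 0.0167
[[-0.     0.168 -0.986]
 [-0.    -0.986 -0.168]
 [-1.     0.     0.   ]]
[ 1.50333573e-01  3.00628694e-01  1.87032419e+00 -4.24940082e-05
  9.71043527e-01  1.55202481e+00]
200 320 [0.4297 0.1446 0.0769]
100 320 [0.4894 0.1546 0.0731]
150 320 [0.4649 0.1502 0.1059]
250 320 [0.3886 0.138  0.0597]
```

View pics/w1.png

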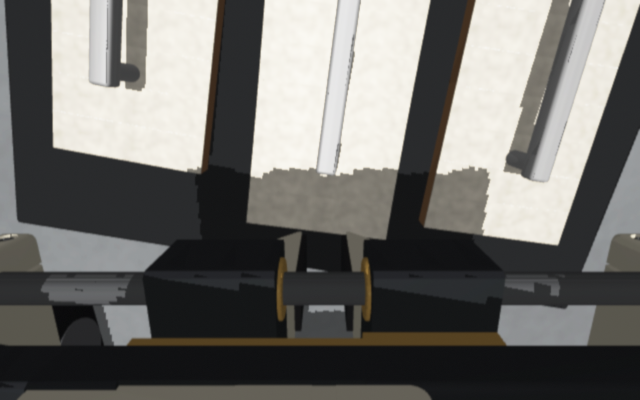

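The wrist view shows the near ends of all three fronts. The middle one's end is at (320,230) and its pull end at (328,172).

```bash
cat >> h.py <<'E'
def prof(P,im):
    for n,y0,x0 in (('A',.033,.524),('B',.145,.508),('C',.263,.533)):
        m=(im.min(-1)>60)&(abs(P[...,1]-y0)<.05)&(abs(P[...,2]-.076)<.014)&((abs(P[...,1]-y0)>.02)|(P[...,0]<x0-.06))
        q=P[m]; b=np.arange(.40,.64,.02); r=[]
        for a in b:
            s=q[(q[:,0]>=a)&(q[:,0]<a+.02)]
            r.append(round(float(np.median(s[:,2]))*1000,1) if len(s)>20 else None)
        print(n,r,'ymid',[np.round(q[:,1].min(),3),np.round(q[:,1].max(),3)],'xmin',np.round(np.percentile(q[:,0],.5),4))
E
python3 - <<'E'
from h import *
z=np.load('w1.npz'); prof(z['P'],z['im'])
print(go(.422,.141,.103))
E
```

```text
A [None, 73.6, 73.6, 73.7, 73.7, 73.7, 73.7, 73.7, 73.7, None, None, None] ymid [np.float64(-0.016), np.float64(0.079)] xmin 0.424
B [77.2, 76.2, 75.2, 74.3, 73.9, 73.8, 73.9, 74.2, None, None, None, None] ymid [np.float64(0.099), np.float64(0.193)] xmin 0.4097
C [None, 73.7, 73.7, 73.8, 73.8, 73.8, 73.8, None, None, None, None, None] ymid [np.float64(0.219), np.float64(0.312)] xmin 0.4348
[ 1.439  0.003 -0.039]
```

```bash
python3 -m crank '[{"fingers":-1,"tx":0.5,"roll":0.4},{"fingers":-1,"tx":1.0,"roll":0.67},{"fingers":-1,"tx":1.3,"roll":0.67},{"fingers":-1,"tx":1.4,"roll":0.67},{"fingers":-1,"tx":1.45,"roll":0.67},{"fingers":-1,"tx":1.48,"roll":0.67},{"fingers":-1,"tx":1.52,"roll":0.67},{"fingers":-1,"tx":1.52,"roll":0.67}]'
python3 - <<'E'
from h import *
st()
im,d,P=cam('wrist'); prof(P,im)
E
```

```text
1.2 [0.4205 0.1409 0.1606] [ 0.52 -0.47 -0.01] [-0.003  0.115 -0.002] 0.0125
A [None, 73.6, 73.6, 73.7, 73.7, 73.7, 73.7, 73.7, 73.8, None, None, None] ymid [np.float64(-0.016), np.float64(0.079)] xmin 0.424
B [77.2, 76.1, 75.1, 74.3, 73.9, 73.8, 74.0, 74.2, None, None, None, None] ymid [np.float64(0.099), np.float64(0.194)] xmin 0.4097
C [None, 73.7, 73.8, 73.8, 73.8, 73.8, 73.8, None, None, None, None, None] ymid [np.float64(0.219), np.float64(0.311)] xmin 0.4348invalid input at $[0]: expected keys fingers, tx, ty, tz, roll
```

All five keys are required in every row, so I'll resend it complete.

```bash
python3 -m crank '[{"fingers":-1,"tx":0.5,"ty":0,"tz":0,"roll":0.4},{"fingers":-1,"tx":1.0,"ty":0,"tz":0,"roll":0.67},{"fingers":-1,"tx":1.3,"ty":0,"tz":0,"roll":0.67},{"fingers":-1,"tx":1.4,"ty":0,"tz":0,"roll":0.67},{"fingers":-1,"tx":1.45,"ty":0,"tz":0,"roll":0.67},{"fingers":-1,"tx":1.48,"ty":0,"tz":0,"roll":0.67},{"fingers":-1,"tx":1.52,"ty":0,"tz":0,"roll":0.67},{"fingers":-1,"tx":1.52,"ty":0,"tz":0,"roll":0.67}]'
python3 - <<'E'
from h import *
st()
im,d,P=cam('wrist'); prof(P,im)
E
```

```text
time: 2.25
tool_pos: [0.4208, 0.1409, 0.1001]
tool_rot: [-3.08, 1.57, 0.119]
contact_force: [-0.5, -0.0, 1.7]
opening: 0.0006
2.25 [0.4208 0.1409 0.1001] [-0.54 -0.05  1.7 ] [0.09  0.125 0.008] 0.0006
A [None, 73.7, 73.7, 73.7, 73.7, 73.8, 73.8, None, None, None, None, None] ymid [np.float64(-0.008), np.float64(0.079)] xmin 0.4235
B [None, 74.6, 74.2, 73.8, 73.8, 74.2, 74.6, None, None, None, None, None] ymid [np.float64(0.1), np.float64(0.193)] xmin 0.4279
C [None, 73.7, 73.8, 73.8, 73.8, 73.8, 73.8, None, None, None, None, None] ymid [np.float64(0.219), np.float64(0.293)] xmin 0.4344
```

The end gives way under 1.7 N. I'll press a little further to get into the 3–6 N range.

```bash
python3 -m crank '[{"fingers":-1,"tx":0.02,"ty":0,"tz":0,"roll":0},{"fingers":-1,"tx":0.03,"ty":0,"tz":0,"roll":0},{"fingers":-1,"tx":0.04,"ty":0,"tz":0,"roll":0},{"fingers":-1,"tx":0.04,"ty":0,"tz":0,"roll":0},{"fingers":-1,"tx":0.04,"ty":0,"tz":0,"roll":0},{"fingers":-1,"tx":0.04,"ty":0,"tz":0,"roll":0},{"fingers":-1,"tx":0.04,"ty":0,"tz":0,"roll":0},{"fingers":-1,"tx":0.04,"ty":0,"tz":0,"roll":0}]'
python3 - <<'E'
from h import *
im,d,P=cam('wrist'); prof(P,im); st()
E
```

```text
time: 3.3
tool_pos: [0.4204, 0.1409, 0.0985]
tool_rot: [-0.052, 1.571, -3.136]
contact_force: [-2.6, 0.3, 6.0]
opening: 0.0004
A [None, 73.6, 73.7, 73.7, 73.7, 73.8, 73.8, None, None, None, None, None] ymid [np.float64(-0.007), np.float64(0.079)] xmin 0.4235
B [None, 73.7, 73.7, 74.1, 74.7, 75.7, 76.5, None, None, None, None, None] ymid [np.float64(0.099), np.float64(0.193)] xmin 0.4278
C [None, 73.7, 73.8, 73.8, 73.8, 73.8, 73.8, None, None, None, None, None] ymid [np.float64(0.218), np.float64(0.291)] xmin 0.4344
3.35 [0.4204 0.1408 0.0985] [-1.79 -0.17  4.96] [ 0.066  0.57  -0.   ] 0.0007
```

Pressed at about 5–6 N, B tilts by roughly 0.04 rad while A and C stay level, so front B (the middle one) is bowed. I'll raise, then measure its pull.

```bash
python3 -m crank '[{"fingers":-1,"tx":-0.3,"ty":0,"tz":0,"roll":0},{"fingers":-1,"tx":-1.0,"ty":0,"tz":0,"roll":0},{"fingers":-0.5,"tx":-2,"ty":0,"tz":0,"roll":0},{"fingers":-0.2,"tx":-3,"ty":0,"tz":0,"roll":0},{"fingers":-0.2,"tx":-3,"ty":0,"tz":0,"roll":0},{"fingers":-0.2,"tx":-3,"ty":0,"tz":0,"roll":0},{"fingers":-0.2,"tx":-3,"ty":0,"tz":0,"roll":0},{"fingers":-0.2,"tx":-3,"ty":0,"tz":0,"roll":0}]'
python3 - <<'E'
from h import *
st(); im,d,P=cam('wrist'); prof(P,im)
m=(P[...,2]>.100)&(P[...,2]<.112)&(abs(P[...,1]-.145)<.05)&(P[...,0]>.42)&(P[...,0]<.6)
q=P[m]; r=cv2.minAreaRect(q[:,:2].astype(np.float32)*1000); print('pull',len(q),r,q.min(0),q.max(0))
c=cv2.fitLine(q[:,:2].astype(np.float32),cv2.DIST_L2,0,.01,.01).ravel(); print(c,np.degrees(np.arctan(c[1]/c[0])))
m=(im.min(-1)>60)&(P[...,2]>.07)&(P[...,2]<.082)&(abs(P[...,1]-.145)<.055)
q=P[m]; print('board',cv2.minAreaRect(q[:,:2].astype(np.float32)*1000))
R=Rt(); print('jaw dir deg',np.degrees(np.arctan2(R[1,1],R[0,1])), go(.508,.1455,.106))
E
```

```text
time: 4.35
tool_pos: [0.4202, 0.1407, 0.2175]
tool_rot: [0.114, 1.569, -2.97]
contact_force: [0.7, 0.2, -0.7]
opening: 0.0367
4.35 [0.4202 0.1407 0.2175] [ 0.73  0.17 -0.69] [ 0.043  0.139 -0.053] 0.0367
A [None, 73.6, 73.6, 73.6, 73.7, 73.7, 73.7, 73.7, 73.7, None, None, None] ymid [np.float64(-0.015), np.float64(0.079)] xmin 0.4243
B [77.0, 76.0, 75.0, 74.2, 73.8, 73.8, 74.1, 74.5, None, None, None, None] ymid [np.float64(0.099), np.float64(0.194)] xmin 0.4099
C [None, 73.6, 73.8, 73.8, 73.8, 73.8, 73.8, 73.9, None, None, None, None] ymid [np.float64(0.218), np.float64(0.311)] xmin 0.4351
pull 2631 ((500.9677429199219, 147.06675720214844), (97.04094696044922, 11.016241073608398), 2.0359013080596924) [0.45254303 0.14014518 0.10202211] [0.54957143 0.15410733 0.10820463]
[0.99935883 0.03580428 0.5039354  0.147169  ] 2.0518723
board ((483.34686279296875, 146.4920196533203), (148.0242919921875, 90.45599365234375), 2.0711023807525635)
jaw dir deg -86.70127788388439 [ 2.787  0.008 -2.2  ]
```

```bash
python3 -m crank '[{"fingers":-0.2,"tx":0.5,"ty":0,"tz":-0.8,"roll":0.12},{"fingers":-0.2,"tx":1.2,"ty":-0.037,"tz":-1.8,"roll":0.12},{"fingers":-0.2,"tx":1.5,"ty":-0.037,"tz":-2.215,"roll":0.12},{"fingers":-0.2,"tx":2.0,"ty":-0.037,"tz":-2.215,"roll":0.12},{"fingers":-0.2,"tx":2.4,"ty":-0.037,"tz":-2.215,"roll":0.12},{"fingers":-0.2,"tx":2.7,"ty":-0.037,"tz":-2.215,"roll":0.12},{"fingers":-0.2,"tx":2.787,"ty":-0.037,"tz":-2.215,"roll":0.12},{"fingers":-0.2,"tx":2.787,"ty":-0.037,"tz":-2.215,"roll":0.12}]'
python3 - <<'E'
from h import *
st(); R=Rt(); print('jaw dir deg',np.degrees(np.arctan2(R[1,1],R[0,1])), go(.5085,.1473,.106))
im,d,P=cam('wrist','w2')
E
```

```text
time: 5.4
tool_pos: [0.5091, 0.1474, 0.107]
tool_rot: [3.092, 1.571, -0.013]
contact_force: [-0.4, 0.5, 0.3]
opening: 0.0365
5.4 [0.5091 0.1474 0.107 ] [-0.44  0.53  0.27] [ 0.049  0.113 -0.016] 0.0365
jaw dir deg -87.89759667850575 [0.024 0.003 0.015]
```

View pics/w2.png

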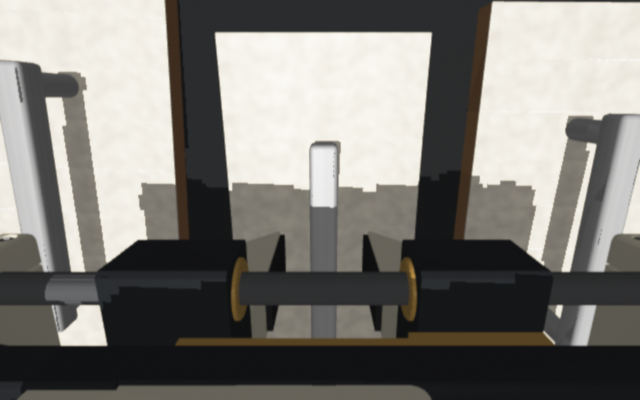

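The bar sits centred between the pads at (323,200). Closing and starting the lift.

```bash
python3 -m crank '[{"fingers":-1,"tx":0,"ty":0,"tz":0,"roll":0},{"fingers":-1,"tx":0,"ty":0,"tz":0,"roll":0},{"fingers":-1,"tx":0,"ty":0,"tz":0,"roll":0},{"fingers":-1,"tx":0,"ty":0,"tz":0,"roll":0},{"fingers":-1,"tx":0,"ty":0,"tz":0,"roll":0},{"fingers":-1,"tx":-0.1,"ty":0,"tz":0,"roll":0},{"fingers":-1,"tx":-0.3,"ty":0,"tz":0,"roll":0},{"fingers":-1,"tx":-0.6,"ty":0,"tz":0,"roll":0}]' 40
python3 -m crank '[{"fingers":-1,"tx":-0.4,"ty":0,"tz":0,"roll":0},{"fingers":-1,"tx":-0.9,"ty":0,"tz":0,"roll":0},{"fingers":-1,"tx":-1.5,"ty":0,"tz":0,"roll":0},{"fingers":-1,"tx":-2,"ty":0,"tz":0,"roll":0},{"fingers":-1,"tx":-2.3,"ty":0,"tz":0,"roll":0},{"fingers":-1,"tx":-2.5,"ty":0,"tz":0,"roll":0},{"fingers":-1,"tx":-2.5,"ty":0,"tz":0,"roll":0},{"fingers":-1,"tx":-2.5,"ty":0,"tz":0,"roll":0}]'
python3 - <<'E'
from h import *
im,d,P=cam('side','s2'); np.savez('s2',im=im,P=P); st()
R=Rt(); print('jaw dir deg',np.degrees(np.arctan2(R[1,1],R[0,1])))
# tray rim: all rim-height points from both cameras and inner floor
for n in ('side','scene'):
    z=np.load({'side':'s2','scene':'scene'}[n]+'.npz');im=z['im'].astype(int);P=z['P']
    w=(im[...,0]-im[...,2]>35)&(abs(P[...,0]-.516)<.2)&(abs(P[...,1]+.292)<.12)
    for lo,hi in ((.03,.04),(.002,.012)):
        q=P[w&(P[...,2]>lo)&(P[...,2]<hi)]; print(n,lo,len(q),cv2.minAreaRect(q[:,:2].astype(np.float32)*1000),np.median(q[:,2]))
E
```

```text
time: 6.45
tool_pos: [0.5088, 0.1473, 0.1313]
tool_rot: [0.15, 1.57, -2.955]
contact_force: [-0.0, -0.0, -2.2]
opening: 0.0104
time: 7.45
tool_pos: [0.5086, 0.1473, 0.2302]
tool_rot: [0.126, 1.569, -2.979]
contact_force: [-0.7, -0.6, -2.0]
opening: 0.0105
7.5 [0.5086 0.1474 0.2301] [-0.22 -0.53 -2.67] [0.04  0.086 0.016] 0.0105
jaw dir deg -87.90146252010753
side 0.03 621 ((515.1582641601562, -291.3882141113281), (257.8145446777344, 147.31201171875), 1.5867609977722168) 0.03445903403446837
side 0.002 1925 ((513.4778442382812, -293.5575256347656), (246.1021728515625, 138.0271759033203), 1.7746800184249878) 0.0061590952818819655
scene 0.03 243 ((520.1607055664062, -292.00799560546875), (253.06236267089844, 150.1865997314453), 1.3459185361862183) 0.03539190575619289
scene 0.002 736 ((501.0880126953125, -323.54229736328125), (246.61740112304688, 143.7216033935547), 2.431213140487671) 0.00680882351720391
```

View pics/s2.png

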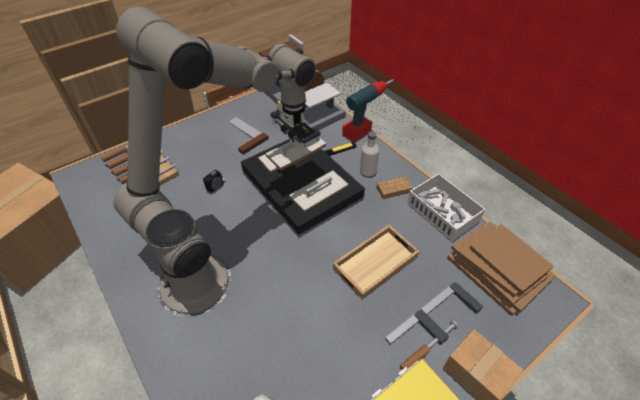

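The front is held, with 2.6 N of weight and 10.5 mm of opening. In the picture it is at (293,153) above the plate. The tray centre measures ≈(0.517, −0.292) with yaw about 1.6°. Carrying it over at height.

```bash
python3 -m crank '[{"fingers":-1,"tx":0,"ty":0.3,"tz":0,"roll":0},{"fingers":-1,"tx":0,"ty":0.9,"tz":0,"roll":0},{"fingers":-1,"tx":0,"ty":1.7,"tz":0,"roll":0},{"fingers":-1,"tx":0,"ty":2.6,"tz":0.05,"roll":0},{"fingers":-1,"tx":0,"ty":3.5,"tz":0.05,"roll":0},{"fingers":-1,"tx":0,"ty":4.4,"tz":0.1,"roll":0},{"fingers":-1,"tx":0,"ty":5.3,"tz":0.1,"roll":0},{"fingers":-1,"tx":0,"ty":6.2,"tz":0.1,"roll":0}]'
python3 -m crank '[{"fingers":-1,"tx":0,"ty":0.9,"tz":0,"roll":0},{"fingers":-1,"tx":0,"ty":1.8,"tz":0,"roll":0},{"fingers":-1,"tx":0,"ty":2.7,"tz":0.05,"roll":0},{"fingers":-1,"tx":0,"ty":3.5,"tz":0.09,"roll":0.03},{"fingers":-1,"tx":0,"ty":4.2,"tz":0.09,"roll":0.03},{"fingers":-1,"tx":0,"ty":4.6,"tz":0.09,"roll":0.03},{"fingers":-1,"tx":0,"ty":4.775,"tz":0.09,"roll":0.03},{"fingers":-1,"tx":0,"ty":4.775,"tz":0.09,"roll":0.03}]'
python3 - <<'E'
from h import *
im,d,P=cam('wrist','w3'); np.savez('w3',im=im,P=P); st()
R=Rt(); print('jaw dir deg',np.degrees(np.arctan2(R[1,1],R[0,1])))
im2,d2,P2=cam('side'); i=im.astype(int)
print(go(.517,-.2915,.0545))
w=(i[...,0]-i[...,2]>35)&(P[...,2]>.028)&(P[...,2]<.042)
q=P[w]; print(len(q), q.min(0), q.max(0)) if len(q) else 0
E
```

```text
time: 8.5
tool_pos: [0.5136, -0.1025, 0.2306]
tool_rot: [0.282, 1.57, -2.823]
contact_force: [0.2, -0.0, -3.0]
opening: 0.0105
time: 9.5
tool_pos: [0.5174, -0.2914, 0.2307]
tool_rot: [-1.108, 1.57, 2.065]
contact_force: [0.9, 0.7, -3.0]
opening: 0.0104
9.55 [ 0.5175 -0.2909  0.2308] [ 0.34 -0.93 -2.38] [ 0.039  0.124 -0.009] 0.0103
jaw dir deg -88.17675863389559
[4.409 0.022 0.013]
503 [ 0.64064971 -0.35882857  0.03226238] [ 0.64665125 -0.21546336  0.03680916]
```

View pics/w3.png

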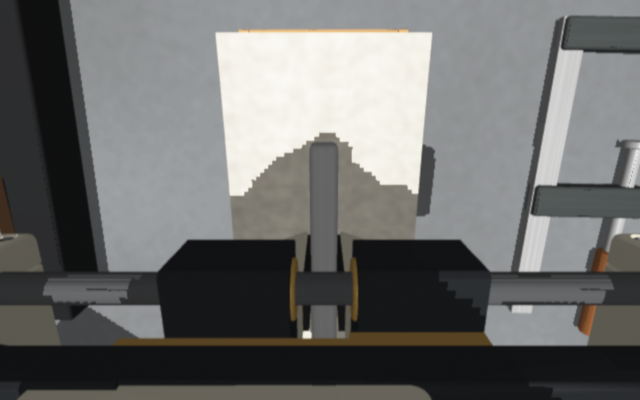

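The held front is level and square over the tray, with the tray's far rim peeking out at (325,30). The clamp, at right, is clear. Lowering.

```bash
python3 -m crank '[{"fingers":-1,"tx":0.4,"ty":0,"tz":-0.04,"roll":0},{"fingers":-1,"tx":1.1,"ty":0,"tz":-0.04,"roll":0},{"fingers":-1,"tx":1.9,"ty":0,"tz":-0.04,"roll":0},{"fingers":-1,"tx":2.6,"ty":0,"tz":-0.04,"roll":0},{"fingers":-1,"tx":3.2,"ty":0,"tz":-0.04,"roll":0},{"fingers":-1,"tx":3.6,"ty":0,"tz":-0.04,"roll":0},{"fingers":-1,"tx":3.9,"ty":0,"tz":-0.04,"roll":0},{"fingers":-1,"tx":3.9,"ty":0,"tz":-0.04,"roll":0}]'
python3 -m crank '[{"fingers":-1,"tx":0.1,"ty":0,"tz":0,"roll":0},{"fingers":-1,"tx":0.2,"ty":0,"tz":0,"roll":0},{"fingers":-1,"tx":0.3,"ty":0,"tz":0,"roll":0},{"fingers":-1,"tx":0.38,"ty":0,"tz":0,"roll":0},{"fingers":-1,"tx":0.42,"ty":0,"tz":0,"roll":0},{"fingers":-1,"tx":0.46,"ty":0,"tz":0,"roll":0},{"fingers":-1,"tx":0.49,"ty":0,"tz":0,"roll":0},{"fingers":-1,"tx":0.49,"ty":0,"tz":0,"roll":0}]'
python3 - <<'E'
from h import *
st(); im,d,P=cam('side','s4'); cv2.imwrite('pics/s4c.png',cv2.resize(im[180:330,280:480,::-1],None,fx=4,fy=4))
st()
E
```

```text
time: 10.6
tool_pos: [0.5188, -0.2912, 0.0741]
tool_rot: [-0.729, 1.57, 2.444]
contact_force: [0.5, 0.3, -2.3]
opening: 0.0108
time: 11.6
tool_pos: [0.5191, -0.2915, 0.0552]
tool_rot: [-2.763, 1.571, 0.41]
contact_force: [0.3, -0.7, -1.9]
opening: 0.0106
11.6 [ 0.5191 -0.2915  0.0552] [ 0.34 -0.69 -1.89] [ 0.061  0.093 -0.037] 0.0106
11.65 [ 0.5191 -0.2915  0.0553] [-0.7  -0.35 -2.79] [-0.028  0.186 -0.04 ] 0.0106
```

View pics/s4c.png

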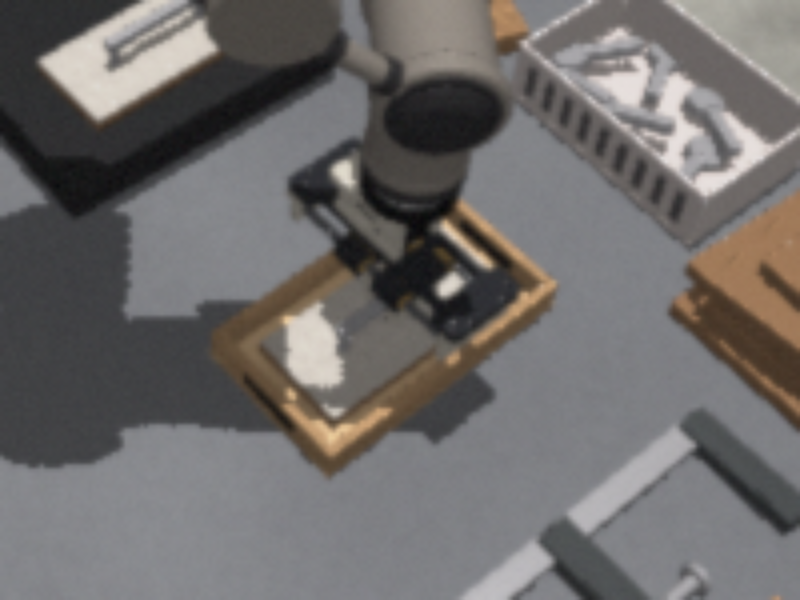

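The front is inside the walls, square and not yet touching the floor (the wrist still carries its full weight). Easing down the last 2–3 mm.

```bash
python3 -m crank '[{"fingers":-1,"tx":0.01,"ty":0,"tz":0,"roll":0},{"fingers":-1,"tx":0.02,"ty":0,"tz":0,"roll":0},{"fingers":-1,"tx":0.03,"ty":0,"tz":0,"roll":0},{"fingers":-1,"tx":0.04,"ty":0,"tz":0,"roll":0},{"fingers":-1,"tx":0.05,"ty":0,"tz":0,"roll":0},{"fingers":-1,"tx":0.06,"ty":0,"tz":0,"roll":0},{"fingers":-1,"tx":0.06,"ty":0,"tz":0,"roll":0},{"fingers":-1,"tx":0.06,"ty":0,"tz":0,"roll":0}]'
```

```text
time: 12.65
tool_pos: [0.5191, -0.2916, 0.0531]
tool_rot: [2.569, 1.571, -0.541]
contact_force: [-1.2, 0.7, 1.2]
opening: 0.0109
```

The force has gone from −2.5 to +1.2 N, so the front rests on the floor. Releasing with a small opening, then rising.

```bash
python3 -m crank '[{"fingers":-0.65,"tx":0,"ty":0,"tz":0,"roll":0},{"fingers":-0.5,"tx":0,"ty":0,"tz":0,"roll":0},{"fingers":-0.4,"tx":0,"ty":0,"tz":0,"roll":0},{"fingers":-0.4,"tx":0,"ty":0,"tz":0,"roll":0},{"fingers":-0.4,"tx":0,"ty":0,"tz":0,"roll":0},{"fingers":-0.4,"tx":-0.1,"ty":0,"tz":0,"roll":0},{"fingers":-0.4,"tx":-0.3,"ty":0,"tz":0,"roll":0},{"fingers":-0.4,"tx":-0.6,"ty":0,"tz":0,"roll":0}]'
python3 -m crank '[{"fingers":-0.4,"tx":-0.5,"ty":0,"tz":0,"roll":0},{"fingers":-0.4,"tx":-1.2,"ty":0,"tz":0,"roll":0},{"fingers":-0.4,"tx":-2,"ty":0,"tz":0.4,"roll":0},{"fingers":-0.4,"tx":-2.8,"ty":0,"tz":1,"roll":0},{"fingers":-0.4,"tx":-3.6,"ty":0,"tz":1.6,"roll":0},{"fingers":-0.4,"tx":-4.2,"ty":0,"tz":2,"roll":0},{"fingers":-0.4,"tx":-4.5,"ty":0,"tz":2,"roll":0},{"fingers":-0.4,"tx":-4.5,"ty":0,"tz":2,"roll":0}]'
python3 - <<'E'
from h import *
st(); im,d,P=cam('side','s5')
cv2.imwrite('pics/s5c.png',cv2.resize(im[120:330,230:480,::-1],None,fx=3,fy=2.8))
im,d,P=cam('wrist')
m=(im.min(-1)>60)&(abs(P[...,0]-.519)<.115)&(abs(P[...,1]+.2915)<.06)&(P[...,2]<.032)&(P[...,2]>.015)
q=P[m]; print('board',len(q),cv2.minAreaRect(q[:,:2].astype(np.float32)*1000))
for a in np.arange(.41,.63,.03):
    s=q[abs(q[:,0]-a)<.015]; print(round(a,2),len(s),np.median(s[:,2]).round(4) if len(s) else '')
im,d,P=cam('scene'); prof(P,im)
E
```

```text
time: 13.65
tool_pos: [0.5191, -0.2915, 0.0775]
tool_rot: [-1.163, 1.571, 2.01]
contact_force: [-0.1, -0.3, -0.5]
opening: 0.0276
time: 14.65
tool_pos: [0.4398, -0.2943, 0.2577]
tool_rot: [2.477, 1.568, -0.634]
contact_force: [0.2, 0.7, -0.4]
opening: 0.0273
14.65 [ 0.4398 -0.2943  0.2577] [ 0.21  0.7  -0.4 ] [0.086 0.102 0.001] 0.0273
board 15536 ((509.06304931640625, -291.90509033203125), (178.29400634765625, 90.32943725585938), 1.7006046772003174)
0.41 418 0.0234
0.44 2475 0.0221
0.47 2300 0.0206
0.5 2390 0.0199
0.53 2576 0.0198
0.56 2802 0.0204
0.59 2575 0.0217
0.62 0 
A [None, 74.4, 74.6, 75.3, 74.0, 75.1, 74.8, 74.5, 74.3, 73.9, 74.3, 75.0] ymid [np.float64(-0.017), np.float64(0.083)] xmin 0.4121Traceback (most recent call last):
  File "<stdin>", line 9, in <module>
  File "h.py", line 28, in prof
    print(n,r,'ymid',[np.round(q[:,1].min(),3),np.round(q[:,1].max(),3)],'xmin',np.round(np.percentile(q[:,0],.5),4))
                               ~~~~~~~~~~^^
    return umr_minimum(a, axis, None, out, keepdims, initial, where)
ValueError: zero-size array to reduction operation minimum which has no identity
```

View pics/s5c.png

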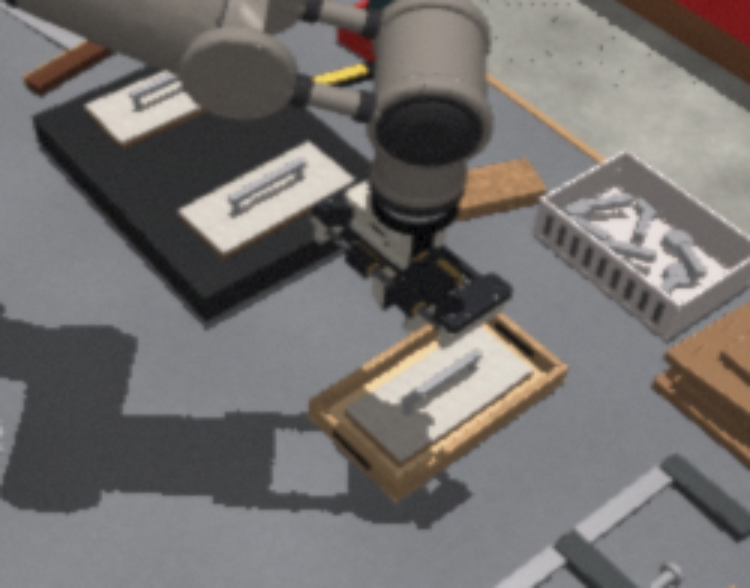

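The front lies in the tray, handle up: its middle reads 19.8 mm (20 expected) and its ends rise symmetrically. The other two fronts are in place (the traceback only means that B's old spot is now empty).

```bash
python3 -c "
from cell import hand_in; print(hand_in())"
```

```text
the job is handed in; nothing more can be done
None
```

The middle front was the bowed one, and it now lies flat in the plywood tray, handle up. I handed the job in at about 15 s.

- **Finding it:** I pressed the middle front's near end with 5–6 N. It tilted about 0.04 rad and came level again when I let go. I did not press the other two; the depth readings showed their tops flat to about 0.2 mm.
- **Placing it:** I gripped the front by its pull, lifted it, and lowered it until the tray floor carried it (the wrist force went from −2.5 to +1.2 N). I then released it with a small opening and backed away.
- **Last checks:**
  - **In the tray:** the front's middle reads 19.8 mm high, against 20 expected. Its ends rise evenly, and its yaw is 1.7° against the tray's 1.6°.
  - **Rest of the bench:** the last picture shows the other two fronts where they lay. I saw nothing disturbed, though I checked the loose items only by eye and not all of them are in that picture.
- **Failures:** one move was refused for missing keys, so nothing moved. The last height check stopped with an error because the middle front's old spot was empty, so the far front's position was checked only by eye.

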